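# Free-running check of a cooling blower

## Task

Lift the transit bar off the opened blower and lay it flat in the parts tray without dropping it. Then check that the impeller turns freely: with the fingertips resting lightly (under 12 N) on its flat face, push it round clockwise until its index hole has passed the pointer on the rim and made one whole turn more, and leave it with the hole at the pointer. Leave the other things on the bench where they are.

Things in the scene. Friction and masses are not known exactly. Their poses are not given: they have to be found in the camera images.
- blower: grey blower housing, cover off, fixed to the bench: 200 mm square flange and on it a round open drum, outer radius 98 mm, wall 10 mm, rim 70 mm above the bench. Origin on the impeller's axis at bench level, z up. At +y and -y of the rim two pairs of blocks, 8 mm high, form slots 30 mm wide that locate the transit bar. Over 12 N between robot and blower is too much
- pointer (a point): the pointer, a dark block 16 x 28 mm, 12 mm high, on the rim at the housing's -x side; this point is the middle of its top, 82 mm above the bench, 96 mm from the axis
- mouth (a point): centre of the drum's mouth, on the axis at rim height. Below lies the impeller, a smooth metal disc, radius 80 mm, with nothing standing up on it: it is turned by fingertip friction. Its flat face is 8 to 24 mm below the rim; this varies and is not measured: feel for it. It floats on an axial spring: yields from about 1.5 N, then 2.2 N per mm, and grinds on its base after 4 mm (about 10 N)
- impeller (a joint): impeller angle, rad, not wrapped, growing clockwise seen from above; 0 = index hole (black, 15 mm wide, 67 mm from the axis; other holes 5 mm) at the pointer. Starts between -1.8 and -0.5, must end at 6.28. Drag about 0.09 to 0.12 N m: shut fingertips pressing 5 to 6 N at 50 mm from the axis carry it round at 55 mm/s; much lighter slips. Stops where left
- transit_bar: loose flat steel bar 190 x 24 x 12 mm (0.14 to 0.28 kg) lying across the drum on its rim, in the rim's slots. Origin at the centre of its underside, x along the bar, z up. In its middle stands a grip fin, 44 mm along the bar, 14 mm thick (along its y), from 12 to 43 mm above the origin: pinch it across its thickness from above
- tray: black open parts tray fixed to the bench, 120 mm (x) x 236 mm (y) outside, 22 mm high, wall and floor 4 mm; the bar fits in along the tray's y. Origin at the centre of its underside, z up
- bearing: spare ball bearing, steel ring 36 mm across, 11 mm high, loose near the blower; leave it where it is
- tape_roll: black roll of tape 64 mm across, 19 mm high, loose near the tray; leave it where it is
- screwdriver: screwdriver about 190 mm long, loose at the back; leave it where it is
- multimeter: multimeter 150 x 75 x 36 mm, loose at the back; leave it where it is
- cleaner: white bottle 60 mm across, 130 mm high, loose at the back; leave it where it is
- scanner: hand scanner about 165 x 42 x 39 mm, loose at the back; leave it where it is

How it is judged (in metres and radians):
On the way, in this order (a step that is already met when the one before it is completed fails the run):
1. the transit bar lies flat in the tray, let go (horizontal distance between transit_bar and tray below 0.06 m and z of transit_bar in the frame of tray below 0.009 m and angle between transit_bar's own z axis and vertical below 0.1 rad and contact force between the fingers and transit_bar below 0.1 N), for 0.2 s.
2. the index hole has passed the pointer and gone half a turn on (value of joint impeller above 3.1 rad).
At the end, for the whole second after the job is handed in: The transit bar lies flat and still in the tray, underside within 9 mm above the tray's, centre within 60 mm of the tray's; the impeller has passed the pointer and made a whole turn more, and stands still within 0.18 rad of 6.28, the index hole at the pointer (horizontal distance between transit_bar and tray below 0.06 m and z of transit_bar in the frame of tray below 0.009 m and angle between transit_bar's own z axis and vertical below 0.1 rad and value of joint impeller between 6.103 and 6.463 rad and linear speed of transit_bar below 0.02 m/s and not (velocity of joint impeller above 0.05 rad/s or velocity of joint impeller below -0.05 rad/s)); the robot touches nothing.
It fails at once if the robot pressed on the blower or its impeller with more than 12 N (contact force between any of the fingers, the arm and blower above 12 N).
It fails at once if the transit bar was dropped (fell free at over 0.7 m/s, a fall of about 25 mm) (linear speed of transit_bar above 0.7 m/s and contact force between the fingers and transit_bar below 0.1 N).
It fails at once if another thing on the bench was pushed more than 30 mm from its place (distance of any of bearing, tape_roll, screwdriver, multimeter, cleaner, scanner from where it was at the start of the episode above 0.03 m).
It also fails if it takes over 72 s, if anything falls off the work surface, if the arm or the gripper's body presses on something with over 40 N, if the wrist force passes 120 N, or if a joint passes its speed limit or range.

## Robot

A 6-joint arm with a two-finger parallel gripper is mounted at the origin on the work surface. World frame = base frame: x ahead of the robot, y to its left, z up, the work surface at z = 0. Lengths are in m, angles in degrees, forces in N, time in s.
With the tool pointing down it reaches from about 0.35 to 0.875 m from the base axis. Payload 4.2 kg.
Tool frame: the origin (TCP) lies midway between the tips of the shut fingers; the grasp point (between the pads) lies 19 mm behind it (r.pinch_z is the distance from the TCP to the grasp point, in m); z points along the fingers, y is the line along which they close (so a half turn about z gives the same grasp; the last joint's range is limited). The gripper opens to 87 mm and grips with 3 to 60 N. Pads are 19 mm wide; open, the fingers measure 117 mm over their backs; the gripper's body (75 mm by 190 mm) begins 51 mm behind the grasp point.
Start: joints at [-54.626, 22.042, 0.453, 0, -68.411, -14.817], TCP at [0.219, -0.585, 0.223] pointing down, gripper open.
Joint ranges: [-179.83, 179.83], [-69.29, 118.12], [-61.27, 80.66], [-181.25, 117.63], [-171.15, -9.14], [-177.46, 177.46]. Speed limits (degrees/s): [159.86, 159.86, 180, 180, 180, 180].

## Interface

Orientations are given as a 3x3 rotation matrix whose columns are the frame's x, y, z axes.
In Python, from station import r, imaging, models gives the robot as it stands. The module is installed in compiled form; this text tells all that it offers.
- The arm moves only by the tool apply_moves, never from a script. Its argument "moves" is a list of rows, each a list of 2 entries, a list of its own where there are three numbers: the shift along the tool's x, y, z in m, then the turn about the tool's z in degrees. A call has 1 to 5 rows; each row shifts and turns the commanded pose from where the row before left it, along the tool's axes as they then stand; what a row does not reach is not made up. A row lasts 1/12 s, in which the tool goes at most 41.7 mm and 7.16 degrees, less where a joint would pass 70% of its speed; a pose out of reach is approached as far as the arm can. A call is refused whole if a number of a shift passes 0.0417 or a number of a turn 7.16, either way. A call with a gripper value outside its range is refused whole. "hand" is the finger opening in m, from 0 to 0.087, set as the call begins (left out, the last holds). The fingers move at their own pace and stop on an object; the grip force is fixed at half the most. Time passes only in rows, so rows that do not move let the fingers close. It gives the time, the measured TCP pose, the force, the opening and the grip force at its end, in the units of the state.
- r.sense(): the state, without advancing time (a new reading comes with each control period).
- imaging.capture(name): name is "scene" or "top"; returns a dict with "frame" (384x512x3 uint8, blue, green, red), "intrinsics" (3x3 intrinsics, pixels), "eye" and "orientation" of the camera in the world. Camera axes: x right, y down, z forward; pixel columns grow to the right and rows downward; lengths in m; the calibration is good to about 2 mm. A picture is of the moment at which its call begins. There is no depth.
- r.finish_job(): hands the job in; it is judged then, once.
Trained networks look in a picture, given as the dict that the camera call returned (one of the last four; its "shot" number tells which), for a name from the list of things; names that differ only in an ending like _2 or _b are one class to them, and where a whole thing is asked for, a point or a joint stands for the part that bears it (a point fixed in the world has none). Each returns a list of dicts, best first, with "confidence" (0 to 1); they miss things now and then, are a little off and sometimes report something else, mostly with a low value. They report only what shows in the picture. A call takes as long as a camera call.
- models.cut_out(picture, target): "region" (384x512 bool, what is visible of it) and "extent" ([left, top, width, height] as shares, 0 to 1, of the picture: columns of its width, rows of its height, round what is visible of it).
- models.place_of(picture, target): "at" ([column, row] as shares, 0 to 1, of the picture: columns of its width, rows of its height: a listed point, or the origin of a listed thing).
The state is a dict: "time_s": time; "joints": joint angles; "joint_velocities": joint speeds; "effort": joint torques, N m; "tcp_pos": TCP position; "ee_rot": TCP orientation; "wrist_force": force on the tool from outside, world axes, zero at the start; "moment": the same for the moment, N m; "gripper_width": opening from 0.0 (shut) to 1.0 (fully open); "gripper_force": force on a finger pad.
Only numpy, scipy, OpenCV 4.12 (cv2) and the standard library are available. Lean on these libraries where they do the work, as an engineer would, in place of code of your own. Each camera call takes 0.05 s, during which the arm holds its last target. There are 200 camera calls.

## Working session

There is one attempt and no reset: what is moved stays moved. The work goes in short steps, Python scripts to look and compute and a tool call to move; the robot and the scene stay as the last step left them, time stands still between calls to the robot, and variables do not carry over. Pictures are saved under pics/ and viewed, at most 10 in all, crops included, and the job is handed in when it is done.

Besides the shell and the picture viewer there is one more tool, called in YAML: its name, and indented under it one key for each argument. apply_moves: Moves the arm, as the interface text tells. Its arguments: {"type":"object","properties":{"moves":{"type":"array"},"hand":{"type":"number"}},"required":["moves"]}

```bash
mkdir -p pics; cat > h.py <<'E'
from station import r, imaging, models
import numpy as np, cv2
def ray(p,uv):
    K=np.array(p["intrinsics"]);R=np.array(p["orientation"]);d=R@np.linalg.inv(K)@np.array([uv[0],uv[1],1.]);return np.array(p["eye"]),d
def at(p,uv,z):
    e,d=ray(p,uv);return e+d*(z-e[2])/d[2]
def proj(p,X):
    K=np.array(p["intrinsics"]);R=np.array(p["orientation"]);c=K@(R.T@(np.array(X)-np.array(p["eye"])));return c[:2]/c[2]
def place(p,n,z):
    o=models.place_of(p,n)
    return [(round(q["confidence"],2),np.array(q["at"])*[512,384],at(p,np.array(q["at"])*[512,384],z).round(4)) for q in o[:2]]
E
python3 - <<'E'
from h import *
np.set_printoptions(suppress=True,precision=4)
s=r.sense();print(s)
for c in["top","scene"]:
    p=imaging.capture(c);cv2.imwrite(f"pics/{c}0.png",p["frame"]);print(c,p["eye"],np.array(p["intrinsics"]).tolist())
    for n,z in[("blower",0),("pointer",.082),("mouth",.07),("transit_bar",.07),("tray",0),("bearing",0),("tape_roll",0)]:print(n,place(p,n,z))
E
```

```text
{'time_s': 0.0, 'joints': array([-54.6253,  22.0889,   0.3779,  -0.0291, -68.4117, -14.8182]), 'joint_velocities': array([ 0.0356, -0.0141,  0.1239, -0.0752,  0.0968, -0.0407]), 'effort': array([  0.0009, -39.0668,  18.7406,   4.22  ,   0.0108,  -0.0002]), 'tcp_pos': array([ 0.2193, -0.5846,  0.2215]), 'ee_rot': array([[-0.9364, -0.351 , -0.0009],
       [-0.351 ,  0.9364,  0.002 ],
       [ 0.0001,  0.0022, -1.    ]]), 'wrist_force': array([-1.0538,  0.4168,  0.2144]), 'moment': array([0.0032, 0.0031, 0.0333]), 'gripper_force': 0.0, 'gripper_width': 1.0013812090369931}
top [ 0.3869 -0.0193  1.2787] [[473.9443890528368, 0.0, 256.6676506207359], [0.0, 473.9443890528368, 189.24928186987057], [0.0, 0.0, 1.0]]
blower [(0.95, array([312.2176, 216.8064]), array([ 0.5205, -0.188 ,  0.    ]))]
pointer [(0.64, array([328.192 , 249.4848]), array([ 0.4299, -0.2164,  0.082 ]))]
mouth [(0.81, array([313.4976, 212.6976]), array([ 0.5238, -0.1822,  0.07  ]))]
transit_bar [(0.97, array([315.6992, 216.4992]), array([ 0.5141, -0.1877,  0.07  ]))]
tray [(0.76, array([175.616 , 197.2992]), array([0.5708
[... 194 characters left out ...]
1738 -0.1461  0.8205] [[453.36390768189585, 0.0, 252.04221349362595], [0.0, 453.36390768189585, 192.97229238871913], [0.0, 0.0, 1.0]]
blower [(0.71, array([174.1824, 198.7968]), array([ 0.5167, -0.1846,  0.    ]))]
pointer [(0.61, array([151.1936, 150.1824]), array([ 0.4326, -0.2142,  0.082 ]))]
mouth [(0.89, array([171.008 , 178.4832]), array([ 0.5157, -0.1812,  0.07  ]))]
transit_bar [(0.61, array([172.3904, 179.5968]), array([ 0.5195, -0.1787,  0.07  ]))]
tray [(0.91, array([335.0016, 190.8864]), array([0.5806, 0.1799, 0.    ]))]
bearing [(0.59, array([200.8064, 247.1808]), array([ 0.6583, -0.1457,  0.    ]))]
tape_roll [(0.6, array([375.5008, 225.4848]), array([0.6923, 0.233 , 0.    ]))]
```

```bash
python3 -c "
import cv2,numpy as np
a=cv2.imread('pics/top0.png');b=cv2.imread('pics/scene0.png');cv2.imwrite('pics/a.png',cv2.resize(a,(800,600),interpolation=cv2.INTER_CUBIC))"
```

```text
(no output)
```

View pics/a.png

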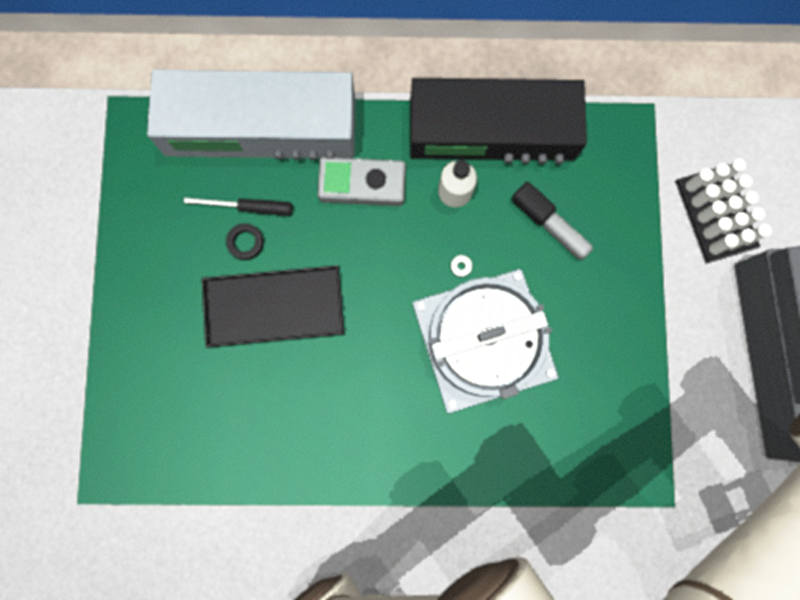

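View pics/scene0.png

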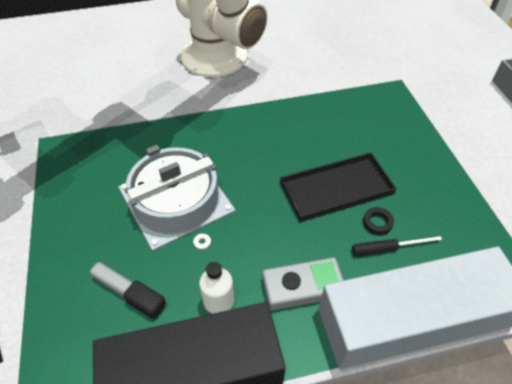

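The top view shows the bar lying across the drum, tilted about 15°, with its fin near (491,334). The index hole is at (529,344), right of the pointer at (510,392), and the tray at (273,307) is turned slightly. Next I'll refine yaw and centres.

```bash
python3 - <<'E'
from h import *
np.set_printoptions(suppress=True,precision=4)
for c in["top","scene"]:
    p=imaging.capture(c)
    for n,z in[("transit_bar",.082),("tray",.022),("blower",0.0)]:
        o=models.cut_out(p,n)
        if not o: print(n,'none');continue
        m=o[0]["region"].astype(np.uint8);cs=max(cv2.findContours(m,cv2.RETR_EXTERNAL,cv2.CHAIN_APPROX_NONE)[0],key=cv2.contourArea)[:,0]
        W=np.array([at(p,u,z)[:2] for u in cs]);q=cv2.minAreaRect((W*1000).astype(np.float32))
        box=cv2.boxPoints(q);print(c,n,round(o[0]["confidence"],2),m.sum(),np.round(q[0],1),np.round(q[1],1),round(q[2],1))
    if c=="top":
        # index hole: dark blob
        g=cv2.cvtColor(p["frame"],cv2.COLOR_BGR2GRAY);a=g[212:228,330:348];i=np.argwhere(a<110)
        u=np.array([330,212])+i.mean(0)[::-1];print("hole",len(i),u,at(p,u,.054)); cv2.imwrite("pics/c.png",cv2.resize(p["frame"][165:270,255:365],None,fx=5,fy=5,interpolation=cv2.INTER_CUBIC))
E
```

```text
top transit_bar 0.58 663 [ 518.1 -179.2] [ 24.2 188.1] 17.1
top tray 0.76 3962 [573.2 184.1] [124.8 238.4] 5.8
top blower 0.91 4893 [ 521.2 -187.7] [213.1 216.5] 17.7
hole 38 [343.5263 219.3947] [ 0.5088 -0.2623  0.054 ]
transit_bar none
scene tray 0.56 4804 [578.9 183.6] [136.6 242.3] 6.0
blower none
```

View pics/c.png

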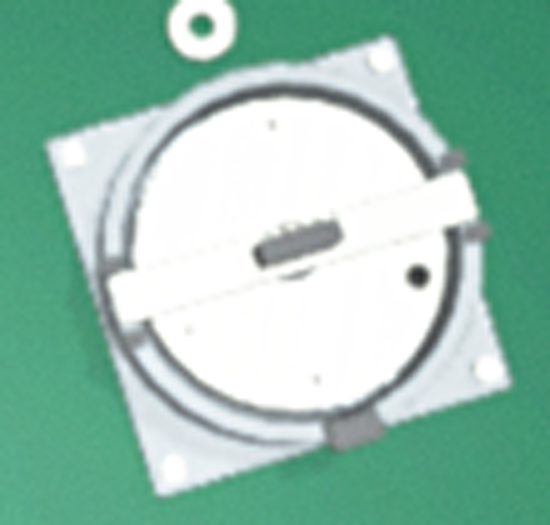

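The crop shows the bar ends at about (127,298) and (458,195), the pointer at (356,428), the index hole at (418,276), and the flange corners.

```bash
python3 - <<'E'
from h import *
np.set_printoptions(suppress=True,precision=4)
p=imaging.capture("top");f=lambda c,z:at(p,np.array(c)/5+[255,165]-.4,z)
a,b=f((127,298),.082),f((458,195),.082);print("bar",(a+b)/2,np.linalg.norm(a-b),np.degrees(np.arctan2(*(a-b)[[0,1]])))
c=[f(k,.008) for k in[(48,143),(392,38),(512,385),(160,495)]];o=np.mean(c,0);print("flange",o,[np.linalg.norm(c[i]-c[i-1]) for i in range(4)])
d=c[0]-c[1];print("yaw",np.degrees(np.arctan2(-d[0],d[1])),np.degrees(np.arctan2(-(c[3]-c[2])[0],(c[3]-c[2])[1])))
q=f((356,428),.082);print("pointer",q,np.linalg.norm((q-o)[:2]),np.degrees(np.arctan2(*(o-q)[[1,0]])))
fin=f((298,243),.113);print("fin",fin)
for z in(.046,.062):
  h=f((418,276),z);print("hole",h,np.linalg.norm((h-o)[:2]),np.degrees(np.arctan2(*(h-o)[[1,0]])))
E
```

```text
bar [ 0.5195 -0.1799  0.082 ] 0.17762280198048952 -17.692173642863263
flange [ 0.5186 -0.1816  0.008 ] [np.float64(0.19771378760112457), np.float64(0.19757351840554407), np.float64(0.19829605349037427), np.float64(0.19799480551388177)]
yaw 17.63713935140358 17.468939451375157
pointer [ 0.4281 -0.2103  0.082 ] 0.09499560166064454 17.615432814173747
fin [ 0.5177 -0.1781  0.113 ]
hole [ 0.5084 -0.2499  0.046 ] 0.06907942861664249 -98.47570431811904
hole [ 0.5068 -0.2469  0.062 ] 0.06638125052452162 -100.20328461619135
```

```bash
cat >> h.py <<'E'
def plan(target,yaw,n,final_only=False):
    """rows from measured pose to target xyz with tool-y at world yaw (deg), tool down"""
    s=r.sense();p=np.array(s["tcp_pos"]);R=np.array(s["ee_rot"]);y0=np.degrees(np.arctan2(R[1,1],R[0,1]))
    dy=(yaw-y0+180)%360-180;d=(np.array(target)-p)/n;rows=[]
    for i in range(n):
        a=np.radians(y0+dy*i/n);yv=np.array([np.cos(a),np.sin(a)]);xv=np.array([yv[1]*-1,yv[0]])*-1 # x = y x z, z down
        xv=np.array([-yv[1],yv[0]])
        rows.append([[round(float(d[:2]@xv),4),round(float(d[:2]@yv),4),round(float(-d[2]),4)],round(-dy/n,2)])
    print("pose",p.round(4),"yaw",round(y0,1),"dy",round(dy,1))
    for i in range(0,n,5):print(rows[i:i+5])
E
python3 - <<'E'
from h import *
plan([.519,-.180,.17],197.6,15)
E
```

```text
pose [ 0.2195 -0.5852  0.2225] yaw 110.6 dy 87.0
[[[-0.0282, 0.0183, 0.0035], np.float64(-5.8)], [[-0.0299, 0.0153, 0.0035], np.float64(-5.8)], [[-0.0313, 0.0122, 0.0035], np.float64(-5.8)], [[-0.0324, 0.009, 0.0035], np.float64(-5.8)], [[-0.0331, 0.0057, 0.0035], np.float64(-5.8)]]
[[[-0.0335, 0.0023, 0.0035], np.float64(-5.8)], [[-0.0336, -0.0011, 0.0035], np.float64(-5.8)], [[-0.0333, -0.0045, 0.0035], np.float64(-5.8)], [[-0.0327, -0.0078, 0.0035], np.float64(-5.8)], [[-0.0317, -0.0111, 0.0035], np.float64(-5.8)]]
[[[-0.0304, -0.0142, 0.0035], np.float64(-5.8)], [[-0.0288, -0.0172, 0.0035], np.float64(-5.8)], [[-0.0269, -0.0201, 0.0035], np.float64(-5.8)], [[-0.0248, -0.0227, 0.0035], np.float64(-5.8)], [[-0.0224, -0.0251, 0.0035], np.float64(-5.8)]]
```

apply_moves:
  moves:
    - [[-0.028, 0.018, 0.0035], -5.8]
    - [[-0.03, 0.015, 0.0035], -5.8]
    - [[-0.031, 0.012, 0.0035], -5.8]
    - [[-0.032, 0.009, 0.0035], -5.8]
    - [[-0.033, 0.006, 0.0035], -5.8]
  hand: 0.05

```text
time_s: 1.67
tcp_pos: [0.3195, -0.45, 0.205]
ee_rot: [[-0.645, -0.764, 0.0], [-0.764, 0.645, -0.0], [0.0, -0.0, -1.0]]
wrist_force: [1.1, 0.6, 1.0]
gripper_width: 0.705
gripper_force: 0.0
```

apply_moves:
  moves:
    - [[-0.0335, 0.002, 0.0035], -5.8]
    - [[-0.0335, -0.001, 0.0035], -5.8]
    - [[-0.033, -0.0045, 0.0035], -5.8]
    - [[-0.033, -0.008, 0.0035], -5.8]
    - [[-0.032, -0.011, 0.0035], -5.8]

```text
time_s: 2.08
tcp_pos: [0.4199, -0.3147, 0.1877]
ee_rot: [[-0.193, -0.981, 0.001], [-0.981, 0.193, -0.0], [0.0, -0.001, -1.0]]
wrist_force: [-0.1, -0.6, 1.2]
gripper_width: 0.576
gripper_force: 0.0
```

apply_moves:
  moves:
    - [[-0.03, -0.014, 0.0035], -5.8]
    - [[-0.029, -0.017, 0.0035], -5.8]
    - [[-0.027, -0.02, 0.0035], -5.8]
    - [[-0.025, -0.023, 0.0035], -5.8]
    - [[-0.022, -0.025, 0.0035], -5.8]

```text
time_s: 2.5
tcp_pos: [0.5196, -0.1798, 0.1702]
ee_rot: [[0.307, -0.952, 0.001], [-0.952, -0.307, -0.0], [0.0, -0.001, -1.0]]
wrist_force: [-0.6, -0.3, -0.6]
gripper_width: 0.579
gripper_force: 0.0
```

```bash
python3 - <<'E'
from h import *
print(r.sense()["time_s"],r.sense()["wrist_force"]);plan([.519,-.180,.086],197.6,3)
E
```

```text
2.5 [-0.58909879 -0.34245156 -0.61469778]
pose [ 0.5196 -0.1798  0.1702] yaw -162.1 dy -0.3
[[[0.0, 0.0002, 0.0281], np.float64(0.09)], [[0.0, 0.0002, 0.0281], np.float64(0.09)], [[0.0, 0.0002, 0.0281], np.float64(0.09)]]
```

apply_moves:
  moves:
    - [[0, 0, 0.03], 0.2]
    - [[0, 0, 0.03], 0]
    - [[0, 0, 0.015], 0]
    - [[0, 0, 0.008], 0]
    - [[0, 0, 0], 0]

```text
time_s: 2.92
tcp_pos: [0.5177, -0.1812, 0.0853]
ee_rot: [[0.298, -0.954, -0.004], [-0.954, -0.298, 0.0], [-0.001, 0.004, -1.0]]
wrist_force: [-0.5, -1.2, -0.3]
gripper_width: 0.573
gripper_force: 0.0
```

apply_moves:
  moves:
    - [[0, 0, 0], 0]
    - [[0, 0, 0], 0]
    - [[0, 0, 0], 0]
    - [[0, 0, 0], 0]
    - [[0, 0, 0], 0]
  hand: 0.0

```text
time_s: 3.33
tcp_pos: [0.5191, -0.1814, 0.088]
ee_rot: [[0.298, -0.954, 0.002], [-0.955, -0.298, -0.0], [0.001, -0.002, -1.0]]
wrist_force: [-0.6, -0.0, 0.4]
gripper_width: 0.282
gripper_force: 0.0
```

apply_moves:
  moves:
    - [[0, 0, 0], 0]
    - [[0, 0, 0], 0]
    - [[0, 0, -0.003], 0]
    - [[0, 0, -0.005], 0]
    - [[0, 0, -0.01], 0]

```text
time_s: 3.75
tcp_pos: [0.5172, -0.1811, 0.1041]
ee_rot: [[0.298, -0.955, -0.004], [-0.955, -0.298, 0.001], [-0.002, 0.004, -1.0]]
wrist_force: [0.4, -0.1, -2.6]
gripper_width: 0.157
gripper_force: 30.0
```

apply_moves:
  moves:
    - [[0, 0, -0.01], 0]
    - [[0, 0, -0.015], 0]
    - [[0, 0, -0.02], 0]
    - [[0, 0, -0.01], 0]
    - [[0, 0, 0], 0]

```text
time_s: 4.17
tcp_pos: [0.5206, -0.1816, 0.1636]
ee_rot: [[0.299, -0.954, 0.007], [-0.954, -0.299, -0.001], [0.003, -0.006, -1.0]]
wrist_force: [0.8, -0.4, -2.0]
gripper_width: 0.156
gripper_force: 30.0
```

```bash
python3 - <<'E'
from h import *
p=imaging.capture("top");print(place(p,"tray",0),place(p,"transit_bar",.14))
plan([.575,.183,.13],185.8,15)
E
```

```text
[(0.7, array([173.5168, 198.4128]), array([0.5677, 0.189 , 0.    ]))] [(0.73, array([319.3856, 214.8096]), array([ 0.5109, -0.187 ,  0.14  ])), (0.66, array([289.9968, 121.1136]), array([ 0.7451, -0.117 ,  0.14  ]))]
pose [ 0.518  -0.1811  0.1594] yaw -162.7 dy -11.5
[[[-0.022, -0.0109, 0.002], np.float64(0.77)], [[-0.0222, -0.0106, 0.002], np.float64(0.77)], [[-0.0223, -0.0103, 0.002], np.float64(0.77)], [[-0.0225, -0.01, 0.002], np.float64(0.77)], [[-0.0226, -0.0097, 0.002], np.float64(0.77)]]
[[[-0.0227, -0.0094, 0.002], np.float64(0.77)], [[-0.0228, -0.0091, 0.002], np.float64(0.77)], [[-0.023, -0.0087, 0.002], np.float64(0.77)], [[-0.0231, -0.0084, 0.002], np.float64(0.77)], [[-0.0232, -0.0081, 0.002], np.float64(0.77)]]
[[[-0.0233, -0.0078, 0.002], np.float64(0.77)], [[-0.0234, -0.0075, 0.002], np.float64(0.77)], [[-0.0235, -0.0072, 0.002], np.float64(0.77)], [[-0.0236, -0.0069, 0.002], np.float64(0.77)], [[-0.0237, -0.0066, 0.002], np.float64(0.77)]]
```

apply_moves:
  moves:
    - [[-0.01, -0.005, 0.002], 0.8]
    - [[-0.022, -0.01, 0.002], 0.8]
    - [[-0.022, -0.01, 0.002], 0.8]
    - [[-0.022, -0.01, 0.002], 0.8]
    - [[-0.0225, -0.01, 0.002], 0.8]

```text
time_s: 4.73
tcp_pos: [0.5346, -0.0735, 0.1485]
ee_rot: [[0.23, -0.973, -0.003], [-0.973, -0.23, -0.0], [-0.001, 0.003, -1.0]]
wrist_force: [-0.4, 0.2, -2.9]
gripper_width: 0.155
gripper_force: 30.0
```

apply_moves:
  moves:
    - [[-0.023, -0.009, 0.002], 0.8]
    - [[-0.023, -0.009, 0.002], 0.8]
    - [[-0.023, -0.009, 0.002], 0.8]
    - [[-0.023, -0.009, 0.002], 0.8]
    - [[-0.023, -0.008, 0.002], 0.8]

```text
time_s: 5.15
tcp_pos: [0.5545, 0.0482, 0.1384]
ee_rot: [[0.162, -0.987, -0.003], [-0.987, -0.162, -0.001], [0.0, 0.003, -1.0]]
wrist_force: [0.5, 0.2, -1.9]
gripper_width: 0.158
gripper_force: 30.0
```

apply_moves:
  moves:
    - [[-0.0235, -0.008, 0.002], 0.8]
    - [[-0.0235, -0.0075, 0.002], 0.7]
    - [[-0.0235, -0.007, 0.002], 0.7]
    - [[-0.0235, -0.007, 0.002], 0.7]
    - [[-0.024, -0.007, 0.002], 0.7]

```text
time_s: 5.57
tcp_pos: [0.5743, 0.1699, 0.1283]
ee_rot: [[0.1, -0.995, -0.003], [-0.995, -0.1, -0.001], [0.001, 0.003, -1.0]]
wrist_force: [0.3, -0.0, -2.1]
gripper_width: 0.159
gripper_force: 30.0
```

apply_moves:
  moves:
    - [[-0.012, -0.003, 0], 0]
    - [[0, 0, 0], 0]
    - [[0, 0, 0], 0]
    - [[0, 0, 0], 0]

```text
time_s: 5.9
tcp_pos: [0.5763, 0.1804, 0.1293]
ee_rot: [[0.1, -0.995, -0.002], [-0.995, -0.1, -0.001], [0.001, 0.002, -1.0]]
wrist_force: [-0.2, 0.0, -1.7]
gripper_width: 0.162
gripper_force: 30.0
```

```bash
python3 - <<'E'
from h import *
plan([.575,.183,.025],185.8,5)
for c in["top","scene"]:
    p=imaging.capture(c);print(place(p,"tray",0),place(p,"transit_bar",.11))
    if c=="scene":cv2.imwrite("pics/d.png",p["frame"])
E
```

```text
pose [0.5763 0.1804 0.1293] yaw -174.3 dy 0.1
[[[-0.0005, 0.0002, 0.0209], np.float64(-0.01)], [[-0.0005, 0.0002, 0.0209], np.float64(-0.01)], [[-0.0005, 0.0002, 0.0209], np.float64(-0.01)], [[-0.0005, 0.0002, 0.0209], np.float64(-0.01)], [[-0.0005, 0.0002, 0.0209], np.float64(-0.01)]]
[(0.92, array([172.9024, 196.1088]), array([0.574 , 0.1909, 0.    ]))] [(0.55, array([173.4144, 192.8832]), array([0.566 , 0.1718, 0.11  ]))]
[(0.76, array([337.6128, 190.1184]), array([ 0.5798,  0.1865, -0.    ]))] [(0.78, array([341.8112, 158.5152]), array([0.5805, 0.1796, 0.11  ]))]
```

View pics/d.png

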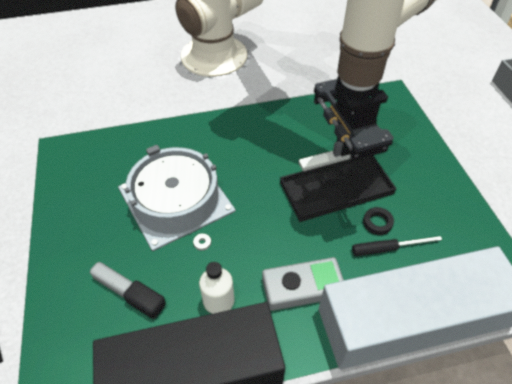

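The bar is gripped above the tray near (340,160), and the bench things are undisturbed. I'm lowering it.

apply_moves:
  moves:
    - [[-0.005, 0, 0.02], 0]
    - [[0, 0, 0.03], 0]
    - [[0, 0, 0.03], 0]
    - [[0, 0, 0.017], 0]
    - [[0, 0, 0], 0]

```text
time_s: 6.62
tcp_pos: [0.5735, 0.1844, 0.0287]
ee_rot: [[0.099, -0.995, -0.008], [-0.995, -0.099, -0.004], [0.003, 0.009, -1.0]]
wrist_force: [-0.2, -0.9, -2.9]
gripper_width: 0.162
gripper_force: 30.0
```

apply_moves:
  moves:
    - [[0, 0, 0.004], 0]
    - [[0, 0, 0.003], 0]
    - [[0, 0, 0.002], 0]
    - [[0, 0, 0], 0]
    - [[0, 0, 0], 0]

```text
time_s: 7.03
tcp_pos: [0.5771, 0.1866, 0.0251]
ee_rot: [[0.1, -0.995, 0.002], [-0.995, -0.1, 0.001], [-0.001, -0.002, -1.0]]
wrist_force: [-0.7, -1.0, -1.9]
gripper_width: 0.161
gripper_force: 30.0
```

apply_moves:
  moves:
    - [[0, 0, 0.002], 0]
    - [[0, 0, 0.001], 0]
    - [[0, 0, 0], 0]
    - [[0, 0, 0], 0]

```text
time_s: 7.37
tcp_pos: [0.5768, 0.1865, 0.0216]
ee_rot: [[0.101, -0.995, 0.001], [-0.995, -0.101, 0.0], [-0.0, -0.001, -1.0]]
wrist_force: [-0.5, 0.7, 0.9]
gripper_width: 0.16
gripper_force: 30.0
```

apply_moves:
  moves:
    - [[0, 0, 0.001], 0]
    - [[0, 0, 0], 0]
    - [[0, 0, 0], 0]

```text
time_s: 7.62
tcp_pos: [0.5769, 0.1865, 0.0216]
ee_rot: [[0.101, -0.995, 0.001], [-0.995, -0.101, 0.0], [-0.0, -0.001, -1.0]]
wrist_force: [-1.5, -0.3, 5.7]
gripper_width: 0.156
gripper_force: 30.0
```

Contact. I'm releasing with a limited opening, then rising.

apply_moves:
  moves:
    - [[0, 0, 0], 0]
    - [[0, 0, 0], 0]
    - [[0, 0, 0], 0]
    - [[0, 0, 0], 0]
    - [[0, 0, 0], 0]
  hand: 0.04

```text
time_s: 8.03
tcp_pos: [0.5765, 0.1863, 0.0199]
ee_rot: [[0.1, -0.995, -0.0], [-0.995, -0.1, -0.0], [0.0, 0.0, -1.0]]
wrist_force: [-0.7, -1.0, -0.4]
gripper_width: 0.427
gripper_force: 0.0
```

apply_moves:
  moves:
    - [[0, 0, -0.01], 0]
    - [[0, 0, -0.025], 0]
    - [[0, 0, -0.035], 0]
    - [[0, 0, -0.035], 0]
    - [[0, 0, -0.025], 0]

```text
time_s: 8.45
tcp_pos: [0.5776, 0.1866, 0.1542]
ee_rot: [[0.101, -0.995, 0.004], [-0.995, -0.101, 0.001], [-0.001, -0.004, -1.0]]
wrist_force: [-1.1, 0.3, 0.3]
gripper_width: 0.459
gripper_force: 0.0
```

```bash
python3 - <<'E'
from h import *
s=r.sense();print(s["wrist_force"],s["tcp_pos"])
for c in["top","scene"]:
    p=imaging.capture(c);print(place(p,"tray",0),place(p,"transit_bar",.004))
    for n in["mouth","impeller"]:print(n,place(p,n,.054))
o=np.array([.5186,-.181]);a=np.radians(-99.5+0)
plan([*(o+.05*np.array([np.cos(a),np.sin(a)])),.13],197.6,15)
E
```

```text
[-1.09794416  0.32916768  0.31277178] [0.57761852 0.18663402 0.15418395]
[(0.59, array([312.4224, 219.6864]), array([ 0.5127, -0.1885,  0.    ]))] [(0.61, array([174.1824, 199.7952]), array([0.5633, 0.1865, 0.004 ]))]
mouth [(0.92, array([314.88  , 213.0048]), array([ 0.5249, -0.188 ,  0.054 ]))]Traceback (most recent call last):
  File "<stdin>", line 5, in <module>
  File "h.py", line 10, in place
    o=models.place_of(p,n)
ValueError: it knows: bearing, blower, cleaner, mouth, multimeter, pointer, scanner, screwdriver, tape_roll, transit_bar, tray
```

```bash
python3 - <<'E'
from h import *
plan([.527,-.132,.10],180,12)
E
```

```text
pose [0.5766 0.1865 0.1513] yaw -174.3 dy -5.7
[[[0.026, 0.0068, 0.0043], np.float64(0.48)], [[0.026, 0.0065, 0.0043], np.float64(0.48)], [[0.0261, 0.0063, 0.0043], np.float64(0.48)], [[0.0262, 0.0061, 0.0043], np.float64(0.48)], [[0.0262, 0.0059, 0.0043], np.float64(0.48)]]
[[[0.0263, 0.0057, 0.0043], np.float64(0.48)], [[0.0263, 0.0055, 0.0043], np.float64(0.48)], [[0.0263, 0.0052, 0.0043], np.float64(0.48)], [[0.0264, 0.005, 0.0043], np.float64(0.48)], [[0.0264, 0.0048, 0.0043], np.float64(0.48)]]
[[[0.0265, 0.0046, 0.0043], np.float64(0.48)], [[0.0265, 0.0044, 0.0043], np.float64(0.48)]]
```

apply_moves:
  moves:
    - [[0.026, 0.007, 0.002], 0.5]
    - [[0.026, 0.0065, 0.003], 0.5]
    - [[0.026, 0.0065, 0.003], 0.5]
    - [[0.026, 0.006, 0.003], 0.5]
    - [[0.026, 0.006, 0.004], 0.5]
  hand: 0.0

```text
time_s: 9.07
tcp_pos: [0.554, 0.0527, 0.1335]
ee_rot: [[0.057, -0.998, -0.003], [-0.998, -0.057, -0.001], [0.001, 0.003, -1.0]]
wrist_force: [-0.1, -0.7, -0.6]
gripper_width: 0.166
gripper_force: 0.0
```

apply_moves:
  moves:
    - [[0.026, 0.006, 0.005], 0.5]
    - [[0.026, 0.0055, 0.005], 0.5]
    - [[0.026, 0.005, 0.005], 0.5]
    - [[0.026, 0.005, 0.005], 0.5]
    - [[0.0265, 0.005, 0.005], 0.5]

```text
time_s: 9.48
tcp_pos: [0.5325, -0.0786, 0.1084]
ee_rot: [[0.013, -1.0, -0.003], [-1.0, -0.013, -0.0], [0.0, 0.003, -1.0]]
wrist_force: [0.4, -0.2, 0.3]
gripper_width: 0.006
gripper_force: 0.0
```

apply_moves:
  moves:
    - [[0.0265, 0.0045, 0.005], 0.4]
    - [[0.0265, 0.0045, 0.005], 0.3]
    - [[0, 0, 0], 0]
    - [[0, 0, 0], 0]
    - [[0, 0, 0], 0]

```text
time_s: 9.9
tcp_pos: [0.525, -0.1304, 0.0992]
ee_rot: [[0.001, -1.0, -0.002], [-1.0, -0.001, -0.0], [0.0, 0.002, -1.0]]
wrist_force: [-0.3, 0.8, 0.0]
gripper_width: 0.011
gripper_force: 0.0
```

```bash
python3 - <<'E'
from h import *
s=r.sense();print(s["wrist_force"],s["gripper_width"])
plan([.527,-.132,.06],180,1)
for c in["top","scene"]:
    p=imaging.capture(c);print(place(p,"transit_bar",.004))
    cv2.imwrite(f"pics/e{c}.png",p["frame"])
    if c=="top":cv2.imwrite("pics/e.png",cv2.resize(p["frame"][165:270,100:365],None,fx=3,fy=3,interpolation=cv2.INTER_CUBIC))
E
```

```text
[-0.26434365  0.83780777  0.00567852] 0.010712627771023364
pose [ 0.525  -0.1304  0.0992] yaw -180.0 dy -0.0
[[[0.0016, -0.002, 0.0392], np.float64(0.03)]]
[(0.97, array([174.1824, 198.7968]), array([0.5661, 0.1865, 0.004 ]))]
[(0.86, array([337.3056, 190.1952]), array([0.5828, 0.1841, 0.004 ]))]
```

View pics/e.png

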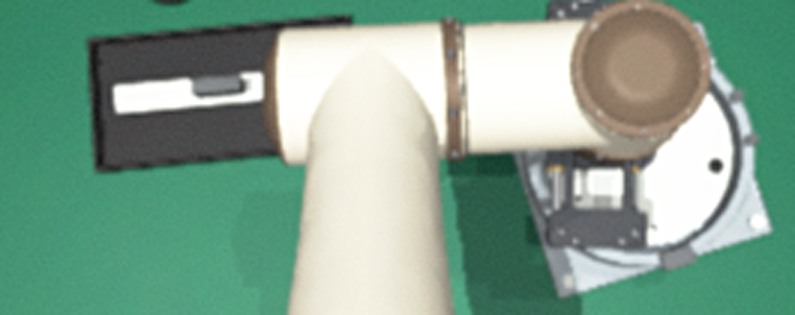

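The bar lies in the tray, with the index hole visible at (715,165) in the crop. Now I'll feel for the face.

apply_moves:
  moves:
    - [[0.001, -0.001, 0.012], 0]
    - [[0, 0, 0.012], 0]
    - [[0, 0, 0.008], 0]
    - [[0, 0, 0], 0]
    - [[0, 0, 0], 0]

```text
time_s: 10.52
tcp_pos: [0.5265, -0.1311, 0.0678]
ee_rot: [[0.002, -1.0, -0.001], [-1.0, -0.002, -0.0], [0.0, 0.001, -1.0]]
wrist_force: [-0.7, 0.4, 0.8]
gripper_width: 0.005
gripper_force: 0.0
```

apply_moves:
  moves:
    - [[0, 0, 0.001], 0]
    - [[0, 0, 0.001], 0]
    - [[0, 0, 0.001], 0]
    - [[0, 0, 0.001], 0]
    - [[0, 0, 0], 0]

```text
time_s: 10.93
tcp_pos: [0.5266, -0.1315, 0.0641]
ee_rot: [[0.001, -1.0, 0.0], [-1.0, -0.001, 0.0], [-0.0, -0.0, -1.0]]
wrist_force: [-0.0, 0.1, 0.4]
gripper_width: 0.007
gripper_force: 0.0
```

apply_moves:
  moves:
    - [[0, 0, 0.001], 0]
    - [[0, 0, 0.001], 0]
    - [[0, 0, 0], 0]
    - [[0, 0, 0], 0]

```text
time_s: 11.27
tcp_pos: [0.5265, -0.1315, 0.062]
ee_rot: [[0.001, -1.0, -0.0], [-1.0, -0.001, -0.0], [0.0, 0.0, -1.0]]
wrist_force: [-0.5, -0.2, 0.1]
gripper_width: 0.005
gripper_force: 0.0
```

apply_moves:
  moves:
    - [[0, 0, 0.001], 0]
    - [[0, 0, 0.001], 0]
    - [[0, 0, 0.001], 0]
    - [[0, 0, 0], 0]

```text
time_s: 11.6
tcp_pos: [0.5269, -0.1313, 0.0595]
ee_rot: [[0.001, -1.0, 0.001], [-1.0, -0.001, 0.0], [-0.0, -0.001, -1.0]]
wrist_force: [-0.5, 1.9, 5.9]
gripper_width: 0.008
gripper_force: 2.6
```

apply_moves:
  moves:
    - [[0, 0, 0], 0]
    - [[0, 0, 0], 0]

```text
time_s: 11.77
tcp_pos: [0.5269, -0.1313, 0.0596]
ee_rot: [[0.001, -1.0, 0.001], [-1.0, -0.001, 0.0], [-0.0, -0.001, -1.0]]
wrist_force: [-0.4, 1.0, 5.9]
gripper_width: 0.003
gripper_force: 2.5
```

```bash
cat >> h.py <<'E'
def arc(a0,n,step=5.3,R=.05,o=(.5186,-.181)):
    s=r.sense();p=np.array(s["tcp_pos"])[:2];o=np.array(o);d=p-o;a=np.degrees(np.arctan2(d[1],d[0]))
    print("t",s["time_s"],"r",np.hypot(*d).round(4),"ang",a.round(1),"F",np.round(s["wrist_force"],1),"z",s["tcp_pos"][2].round(4))
    a0=a if a0 is None else a0
    P=np.array([o+R*np.array([np.cos(np.radians(a0-step*i)),np.sin(np.radians(a0-step*i))]) for i in range(n+1)]);D=np.diff(P,axis=0)
    for i in range(0,n,5):print(a0-step*i,[[[round(float(-v[1]),4),round(float(-v[0]),4),0],0] for v in D[i:i+5]])
E
python3 - <<'E'
from h import *
arc(80.5,100)
E
```

```text
t 11.7667 r 0.0504 ang 80.5 F [-0.4  1.   5.9] z 0.0596
80.5 [[[0.001, -0.0045, 0], 0], [[0.0014, -0.0044, 0], 0], [[0.0018, -0.0043, 0], 0], [[0.0022, -0.0041, 0], 0], [[0.0025, -0.0039, 0], 0]]
54.0 [[[0.0029, -0.0036, 0], 0], [[0.0032, -0.0033, 0], 0], [[0.0035, -0.003, 0], 0], [[0.0038, -0.0027, 0], 0], [[0.004, -0.0023, 0], 0]]
27.5 [[[0.0042, -0.0019, 0], 0], [[0.0044, -0.0015, 0], 0], [[0.0045, -0.0011, 0], 0], [[0.0046, -0.0007, 0], 0], [[0.0046, -0.0003, 0], 0]]
1.0 [[[0.0046, 0.0001, 0], 0], [[0.0046, 0.0006, 0], 0], [[0.0045, 0.001, 0], 0], [[0.0044, 0.0014, 0], 0], [[0.0043, 0.0018, 0], 0]]
-25.5 [[[0.0041, 0.0022, 0], 0], [[0.0039, 0.0025, 0], 0], [[0.0036, 0.0029, 0], 0], [[0.0033, 0.0032, 0], 0], [[0.003, 0.0035, 0], 0]]
-52.0 [[[0.0027, 0.0038, 0], 0], [[0.0023, 0.004, 0], 0], [[0.0019, 0.0042, 0], 0], [[0.0015, 0.0044, 0], 0], [[0.0011, 0.0045, 0], 0]]
-78.5 [[[0.0007, 0.0046, 0], 0], [[0.0003, 0.0046, 0], 0], [[-0.0001, 0.0046, 0], 0], [[-0.0006, 0.0046, 0], 0], [[-0.001, 0.0045, 0], 0]]
-105.0 [[[-0.0014, 0.0044, 0], 0], [[-0.0018, 0.0043, 0], 0], [[-0.0022, 0.0041
[... 1068 characters left out ...]
0], 0]]
-317.0 [[[0.0035, -0.003, 0], 0], [[0.0038, -0.0027, 0], 0], [[0.004, -0.0023, 0], 0], [[0.0042, -0.0019, 0], 0], [[0.0044, -0.0015, 0], 0]]
-343.5 [[[0.0045, -0.0011, 0], 0], [[0.0046, -0.0007, 0], 0], [[0.0046, -0.0003, 0], 0], [[0.0046, 0.0002, 0], 0], [[0.0046, 0.0006, 0], 0]]
-370.0 [[[0.0045, 0.001, 0], 0], [[0.0044, 0.0014, 0], 0], [[0.0042, 0.0018, 0], 0], [[0.0041, 0.0022, 0], 0], [[0.0038, 0.0026, 0], 0]]
-396.5 [[[0.0036, 0.0029, 0], 0], [[0.0033, 0.0032, 0], 0], [[0.003, 0.0035, 0], 0], [[0.0026, 0.0038, 0], 0], [[0.0023, 0.004, 0], 0]]
-423.0 [[[0.0019, 0.0042, 0], 0], [[0.0015, 0.0044, 0], 0], [[0.0011, 0.0045, 0], 0], [[0.0007, 0.0046, 0], 0], [[0.0003, 0.0046, 0], 0]]
```

apply_moves:
  moves:
    - [[0.001, -0.0045, 0], 0]
    - [[0.0014, -0.0044, 0], 0]
    - [[0.0018, -0.0043, 0], 0]
    - [[0.0022, -0.0041, 0], 0]
    - [[0.0025, -0.0039, 0], 0]

```text
time_s: 12.18
tcp_pos: [0.5475, -0.1403, 0.0594]
ee_rot: [[0.001, -1.0, -0.001], [-1.0, -0.001, 0.0], [-0.0, 0.001, -1.0]]
wrist_force: [-2.8, 1.1, 5.5]
gripper_width: 0.006
gripper_force: 2.6
```

apply_moves:
  moves:
    - [[0.0029, -0.0036, 0], 0]
    - [[0.0032, -0.0033, 0], 0]
    - [[0.0035, -0.003, 0], 0]
    - [[0.0038, -0.0027, 0], 0]
    - [[0.004, -0.0023, 0], 0]

```text
time_s: 12.6
tcp_pos: [0.5631, -0.1576, 0.0596]
ee_rot: [[0.001, -1.0, 0.001], [-1.0, -0.001, 0.0], [-0.0, -0.001, -1.0]]
wrist_force: [-0.3, 1.9, 4.9]
gripper_width: 0.004
gripper_force: 2.5
```

```bash
cat >> h.py <<'E'
def hole(name=None,o=(.5186,-.181),zf=.061):
    """dark blob on the 67 mm circle of the disc in the top view -> impeller angle candidates"""
    p=imaging.capture("top");g=cv2.cvtColor(p["frame"],cv2.COLOR_BGR2GRAY).astype(np.float32);res=[]
    for th in range(-180,180,3):
        u=proj(p,[o[0]+.067*np.cos(np.radians(th)),o[1]+.067*np.sin(np.radians(th)),zf])
        c=cv2.getRectSubPix(g,(5,5),(float(u[0]),float(u[1]))).mean()
        f=np.mean([g[int(round(v[1])),int(round(v[0]))] for v in [proj(p,[o[0]+q*np.cos(np.radians(th)),o[1]+q*np.sin(np.radians(th)),zf]) for q in(.051,.054,.077)]])
        res.append((f-c,th,c,f))
    res.sort(reverse=True)
    for q in res[:5]:print("hole at",q[1],"dark",round(float(q[2])),"near",round(float(q[3])),"impeller",round(np.radians(-162.4-q[1]),2))
    if name:cv2.imwrite(f"pics/{name}.png",cv2.resize(p["frame"][165:270,255:365],None,fx=5,fy=5,interpolation=cv2.INTER_CUBIC))
E
python3 - <<'E'
from h import *
arc(None,0);hole("f")
E
```

```text
t 12.6 r 0.0503 ang 27.8 F [-0.3  1.9  4.9] z 0.0596
hole at -150 dark 119 near 239 impeller -0.22
hole at -147 dark 130 near 246 impeller -0.27
hole at -153 dark 151 near 248 impeller -0.16
hole at -144 dark 176 near 230 impeller -0.32
hole at -156 dark 196 near 248 impeller -0.11
```

View pics/f.png

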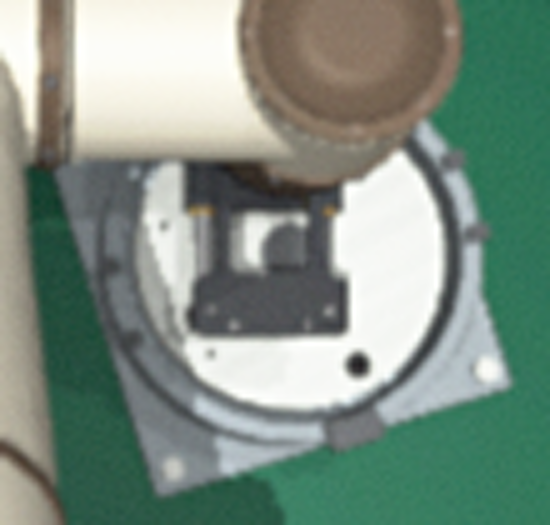

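The index hole is now at (358,363), approaching the pointer, and the disc follows almost without slip. Continuing.

apply_moves:
  moves:
    - [[0.0042, -0.0019, 0], 0]
    - [[0.0044, -0.0015, 0], 0]
    - [[0.0045, -0.0011, 0], 0]
    - [[0.0046, -0.0007, 0], 0]
    - [[0.0046, -0.0003, 0], 0]

```text
time_s: 13.07
tcp_pos: [0.5691, -0.18, 0.0596]
ee_rot: [[0.001, -1.0, 0.002], [-1.0, -0.001, -0.0], [0.0, -0.002, -1.0]]
wrist_force: [-0.0, 2.2, 5.3]
gripper_width: 0.001
gripper_force: 2.5
```

apply_moves:
  moves:
    - [[0.0046, 0.0001, 0], 0]
    - [[0.0046, 0.0006, 0], 0]
    - [[0.0045, 0.001, 0], 0]
    - [[0.0044, 0.0014, 0], 0]
    - [[0.0043, 0.0018, 0], 0]

```text
time_s: 13.48
tcp_pos: [0.5645, -0.2028, 0.0596]
ee_rot: [[0.001, -1.0, 0.003], [-1.0, -0.001, -0.0], [0.0, -0.003, -1.0]]
wrist_force: [2.1, 1.9, 5.3]
gripper_width: 0.003
gripper_force: 2.5
```

apply_moves:
  moves:
    - [[0.0041, 0.0022, 0], 0]
    - [[0.0039, 0.0025, 0], 0]
    - [[0.0036, 0.0029, 0], 0]
    - [[0.0033, 0.0032, 0], 0]
    - [[0.003, 0.0035, 0], 0]

```text
time_s: 13.9
tcp_pos: [0.5502, -0.221, 0.0597]
ee_rot: [[0.001, -1.0, 0.003], [-1.0, -0.001, -0.001], [0.001, -0.003, -1.0]]
wrist_force: [2.9, 0.1, 5.1]
gripper_width: 0.002
gripper_force: 2.5
```

apply_moves:
  moves:
    - [[0.0027, 0.0038, 0], 0]
    - [[0.0023, 0.004, 0], 0]
    - [[0.0019, 0.0042, 0], 0]
    - [[0.0015, 0.0044, 0], 0]
    - [[0.0011, 0.0045, 0], 0]

```text
time_s: 14.32
tcp_pos: [0.529, -0.2307, 0.0596]
ee_rot: [[0.001, -1.0, 0.003], [-1.0, -0.001, -0.001], [0.001, -0.003, -1.0]]
wrist_force: [3.1, -0.4, 4.9]
gripper_width: 0.002
gripper_force: 2.5
```

```bash
python3 - <<'E'
from h import *
arc(None,0);hole("g")
E
```

```text
t 14.3167 r 0.0507 ang -78.2 F [ 3.1 -0.4  4.9] z 0.0596
hole at -150 dark 86 near 182 impeller -0.22
hole at -147 dark 77 near 150 impeller -0.27
hole at -153 dark 107 near 178 impeller -0.16
hole at -144 dark 79 near 128 impeller -0.32
hole at 21 dark 126 near 167 impeller -3.2
```

apply_moves:
  moves:
    - [[0.0007, 0.0046, 0], 0]
    - [[0.0003, 0.0046, 0], 0]
    - [[-0.0001, 0.0046, 0], 0]
    - [[-0.0006, 0.0046, 0], 0]
    - [[-0.001, 0.0045, 0], 0]

```text
time_s: 14.78
tcp_pos: [0.5058, -0.2299, 0.0596]
ee_rot: [[0.001, -1.0, 0.002], [-1.0, -0.001, -0.001], [0.001, -0.002, -1.0]]
wrist_force: [2.5, 0.1, 5.0]
gripper_width: 0.005
gripper_force: 2.5
```

apply_moves:
  moves:
    - [[-0.0014, 0.0044, 0], 0]
    - [[-0.0018, 0.0043, 0], 0]
    - [[-0.0022, 0.0041, 0], 0]
    - [[-0.0026, 0.0039, 0], 0]
    - [[-0.0029, 0.0036, 0], 0]

```text
time_s: 15.2
tcp_pos: [0.4852, -0.2189, 0.0594]
ee_rot: [[0.001, -1.0, 0.002], [-1.0, -0.001, -0.001], [0.001, -0.002, -1.0]]
wrist_force: [2.7, -1.7, 4.8]
gripper_width: 0.006
gripper_force: 2.5
```

apply_moves:
  moves:
    - [[-0.0032, 0.0033, 0], 0]
    - [[-0.0035, 0.003, 0], 0]
    - [[-0.0038, 0.0027, 0], 0]
    - [[-0.004, 0.0023, 0], 0]
    - [[-0.0042, 0.0019, 0], 0]

```text
time_s: 15.62
tcp_pos: [0.4714, -0.2002, 0.0593]
ee_rot: [[0.001, -1.0, -0.0], [-1.0, -0.001, -0.001], [0.001, 0.0, -1.0]]
wrist_force: [1.5, -1.5, 5.3]
gripper_width: 0.008
gripper_force: 2.6
```

apply_moves:
  moves:
    - [[-0.0044, 0.0015, 0], 0]
    - [[-0.0045, 0.0011, 0], 0]
    - [[-0.0046, 0.0007, 0], 0]
    - [[-0.0046, 0.0003, 0], 0]
    - [[-0.0046, -0.0001, 0], 0]

```text
time_s: 16.03
tcp_pos: [0.467, -0.1775, 0.0591]
ee_rot: [[0.001, -1.0, -0.002], [-1.0, -0.001, -0.001], [0.001, 0.002, -1.0]]
wrist_force: [0.8, -3.3, 5.0]
gripper_width: 0.008
gripper_force: 2.8
```

```bash
python3 - <<'E'
from h import *
arc(None,0);hole("g2")
E
```

```text
t 16.0333 r 0.0517 ang 176.1 F [ 0.8 -3.3  5. ] z 0.0591
hole at -39 dark 107 near 146 impeller -2.15
hole at -42 dark 111 near 148 impeller -2.1
hole at 12 dark 121 near 152 impeller -3.04
hole at -45 dark 132 near 161 impeller -2.05
hole at -36 dark 125 near 151 impeller -2.21
```

apply_moves:
  moves:
    - [[-0.0046, -0.0006, 0], 0]
    - [[-0.0045, -0.001, 0], 0]
    - [[-0.0044, -0.0014, 0], 0]
    - [[-0.0043, -0.0018, 0], 0]
    - [[-0.0041, -0.0022, 0], 0]

```text
time_s: 16.5
tcp_pos: [0.4728, -0.1556, 0.0587]
ee_rot: [[0.001, -1.0, -0.005], [-1.0, -0.001, -0.001], [0.001, 0.005, -1.0]]
wrist_force: [-1.8, -2.5, 6.3]
gripper_width: 0.007
gripper_force: 3.1
```

apply_moves:
  moves:
    - [[-0.0038, -0.0026, 0], 0]
    - [[-0.0036, -0.0029, 0], 0]
    - [[-0.0033, -0.0032, 0], 0]
    - [[-0.003, -0.0035, 0], 0]
    - [[-0.0027, -0.0038, 0], 0]

```text
time_s: 16.92
tcp_pos: [0.4874, -0.1391, 0.0583]
ee_rot: [[0.0, -1.0, -0.008], [-1.0, -0.0, -0.0], [0.0, 0.008, -1.0]]
wrist_force: [-4.3, -0.7, 8.0]
gripper_width: 0.002
gripper_force: 3.6
```

apply_moves:
  moves:
    - [[-0.0023, -0.004, 0], 0]
    - [[-0.0019, -0.0042, 0], 0]
    - [[-0.0015, -0.0044, 0], 0]
    - [[-0.0011, -0.0045, 0], 0]
    - [[-0.0007, -0.0046, 0], 0]

```text
time_s: 17.33
tcp_pos: [0.509, -0.1312, 0.0582]
ee_rot: [[-0.0, -1.0, -0.008], [-1.0, 0.0, 0.0], [-0.0, 0.008, -1.0]]
wrist_force: [-3.6, 0.7, 7.1]
gripper_width: 0.003
gripper_force: 3.8
```

apply_moves:
  moves:
    - [[-0.0003, -0.0046, 0], 0]
    - [[0.0002, -0.0046, 0], 0]
    - [[0.0006, -0.0046, 0], 0]
    - [[0.001, -0.0045, 0], 0]
    - [[0.0014, -0.0044, 0], 0]

```text
time_s: 17.75
tcp_pos: [0.5327, -0.1339, 0.0585]
ee_rot: [[0.0, -1.0, -0.006], [-1.0, -0.0, 0.0], [-0.0, 0.006, -1.0]]
wrist_force: [-2.6, 2.3, 6.9]
gripper_width: 0.003
gripper_force: 3.6
```

```bash
python3 - <<'E'
from h import *
arc(None,0);hole("i")
E
```

```text
t 17.75 r 0.0491 ang 73.3 F [-2.6  2.3  6.9] z 0.0585
hole at -84 dark 145 near 254 impeller -1.37
hole at -87 dark 149 near 254 impeller -1.32
hole at 114 dark 121 near 211 impeller -4.82
hole at -81 dark 174 near 254 impeller -1.42
hole at 111 dark 113 near 191 impeller -4.77
```

View pics/i.png

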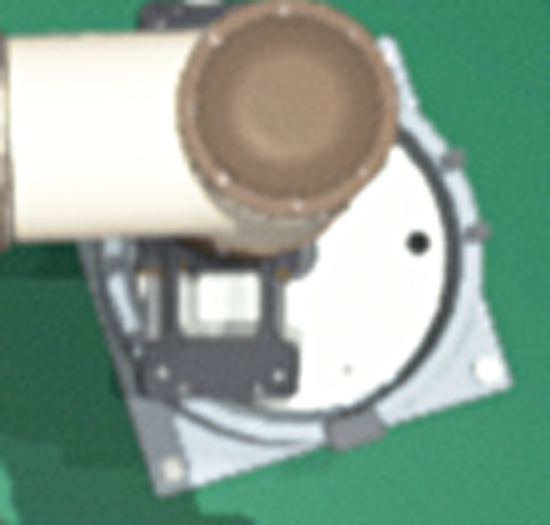

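The index hole is at (418,242), so the impeller is near 4.93 rad. I'll ease off 0.4 mm and push on.

apply_moves:
  moves:
    - [[0.0018, -0.0043, -0.0002], 0]
    - [[0.0022, -0.0041, -0.0002], 0]
    - [[0.0026, -0.0038, 0], 0]
    - [[0.0029, -0.0036, 0], 0]
    - [[0.0032, -0.0033, 0], 0]

```text
time_s: 18.22
tcp_pos: [0.5521, -0.1466, 0.0588]
ee_rot: [[0.001, -1.0, -0.006], [-1.0, -0.001, 0.001], [-0.001, 0.006, -1.0]]
wrist_force: [-2.1, 3.2, 7.2]
gripper_width: 0.007
gripper_force: 3.2
```

apply_moves:
  moves:
    - [[0.0035, -0.003, 0], 0]
    - [[0.0038, -0.0027, 0], 0]
    - [[0.004, -0.0023, 0], 0]
    - [[0.0042, -0.0019, 0], 0]
    - [[0.0044, -0.0015, 0], 0]

```text
time_s: 18.63
tcp_pos: [0.5642, -0.1664, 0.059]
ee_rot: [[0.001, -1.0, -0.004], [-1.0, -0.001, 0.001], [-0.001, 0.004, -1.0]]
wrist_force: [-0.7, 3.5, 6.0]
gripper_width: 0.008
gripper_force: 3.0
```

```bash
python3 - <<'E'
from h import *
arc(None,0);hole("j")
E
```

```text
t 18.6333 r 0.0478 ang 17.8 F [-0.7  3.5  6. ] z 0.059
hole at -138 dark 118 near 181 impeller -0.43
hole at 93 dark 160 near 206 impeller -4.46
hole at -141 dark 147 near 192 impeller -0.37
hole at 96 dark 162 near 205 impeller -4.51
hole at 90 dark 165 near 205 impeller -4.41
```

apply_moves:
  moves:
    - [[0.0045, -0.0011, 0], 0]
    - [[0.0046, -0.0007, 0], 0]
    - [[0.0046, -0.0003, 0], 0]
    - [[0.0046, 0.0002, 0], 0]
    - [[0.002, 0.0003, 0], 0]

```text
time_s: 19.1
tcp_pos: [0.5665, -0.187, 0.0592]
ee_rot: [[0.0, -1.0, -0.002], [-1.0, -0.0, 0.001], [-0.001, 0.002, -1.0]]
wrist_force: [0.3, 1.5, 6.9]
gripper_width: 0.004
gripper_force: 2.9
```

apply_moves:
  moves:
    - [[0, 0, 0], 0]
    - [[0, 0, 0], 0]

```text
time_s: 19.27
tcp_pos: [0.5664, -0.187, 0.0593]
ee_rot: [[0.001, -1.0, -0.002], [-1.0, -0.001, 0.0], [-0.0, 0.002, -1.0]]
wrist_force: [-0.8, 0.7, 5.8]
gripper_width: 0.006
gripper_force: 2.8
```

```bash
python3 - <<'E'
from h import *
arc(None,0);hole("k")
E
```

```text
t 19.2667 r 0.0482 ang -7.2 F [-0.8  0.7  5.8] z 0.0593
hole at -159 dark 112 near 238 impeller -0.06
hole at -162 dark 118 near 236 impeller -0.01
hole at -156 dark 144 near 235 impeller -0.11
hole at -165 dark 163 near 237 impeller 0.05
hole at 63 dark 118 near 182 impeller -3.93
```

View pics/k.png

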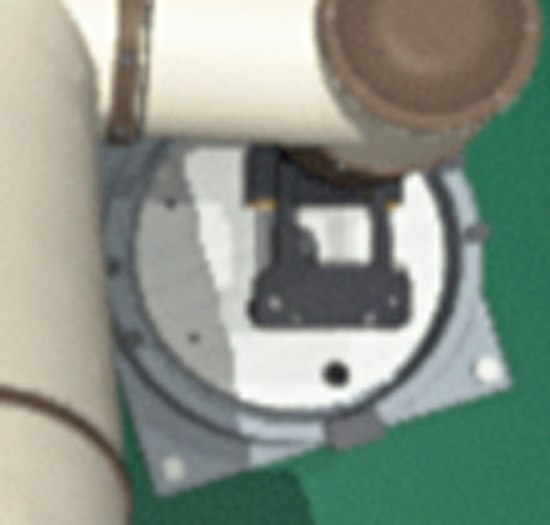

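The hole at (336,374) lines up with the pointer at (356,428) along the radius, about 0.03 rad short. I'll lift straight off.

apply_moves:
  moves:
    - [[0, 0, -0.002], 0]
    - [[0, 0, -0.01], 0]
    - [[0, 0, -0.025], 0]
    - [[0, 0, -0.035], 0]
    - [[0, 0, -0.03], 0]

```text
time_s: 19.73
tcp_pos: [0.5659, -0.1869, 0.1619]
ee_rot: [[0.001, -1.0, -0.005], [-1.0, -0.001, 0.0], [-0.0, 0.005, -1.0]]
wrist_force: [1.7, -0.3, 0.2]
gripper_width: 0.006
gripper_force: 0.0
```

apply_moves:
  moves:
    - [[0, 0, 0], 0]
    - [[0, 0, 0], 0]
    - [[0, 0, 0], 0]

```text
time_s: 19.98
tcp_pos: [0.5661, -0.1866, 0.1604]
ee_rot: [[0.0, -1.0, -0.003], [-1.0, -0.0, 0.001], [-0.001, 0.003, -1.0]]
wrist_force: [-0.9, -0.9, -0.2]
gripper_width: 0.007
gripper_force: 0.0
```

```bash
python3 - <<'E'
from h import *
arc(None,0);hole()
p=imaging.capture("scene");print(place(p,"transit_bar",.004),place(p,"tray",0),place(p,"bearing",0),place(p,"tape_roll",0))
E
```

```text
t 19.9833 r 0.0478 ang -6.7 F [-0.9 -0.9 -0.2] z 0.1604
hole at -159 dark 126 near 252 impeller -0.06
hole at -78 dark 108 near 223 impeller -1.47
hole at -75 dark 121 near 233 impeller -1.53
hole at -162 dark 141 near 250 impeller -0.01
hole at -45 dark 55 near 164 impeller -2.05
[(0.56, array([335.4112, 188.6976]), array([0.5776, 0.1814, 0.004 ]))] [(0.64, array([336.4864, 186.816 ]), array([0.5699, 0.1873, 0.    ]))] [] [(0.86, array([373.504, 228.096]), array([0.6976, 0.2262, 0.    ])), (0.7, array([305.2032, 285.1968]), array([0.7934, 0.0422, 0.    ]))]
```

```bash
python3 -c "
from h import *
print(r.finish_job())"
```

```text
the job is handed in; nothing more can be done
None
```

The job is handed in (no verdict came back): the transit bar lies flat in the parts tray, and the impeller has been pushed past the pointer and one whole turn more, with its index hole about 0.04 rad short of the pointer, inside the 0.18 rad allowed.

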